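Fit the vial carousel onto its drive tongue

ROBOT

A 6-joint arm with a two-finger parallel gripper is mounted at the origin on the work surface. World frame = base frame: x ahead of the robot, y to its left, z up, the work surface at z = 0. Lengths are in mm, angles in degrees, forces in N, time in s.
With the tool pointing down it reaches from about 350 to 850 mm from the base axis. Payload 8.1 kg.
Tool frame: the origin (TCP) lies where the fingers leave the gripper's body, on its centre line; the fingertips stand 73 mm ahead of it and the grasp point (between the pads) lies 54 mm ahead of it; z points along the fingers, y is the line along which they close (so a half turn about z gives the same grasp; the last joint's range is limited). The gripper opens to 85 mm and grips with 20 to 120 N. Pads are 22 mm wide; open, the fingers measure 114 mm over their backs; the gripper's body (76 mm by 85 mm) begins 54 mm behind the grasp point. The pads swing forward as they close: fully open they stand 13 mm farther back than shut.
Start: joints at [-76.112, 7.471, 85.268, -0, 87.261, -4.893], TCP at [193.197, -568.05, 303.892] pointing down, gripper open.
Joint ranges: [-169.43, 169.43], [-51.17, 129.36], [1.28, 143.12], [-76.62, 256.62], [0, 156.53], [-152.29, 152.29]. Speed limits (degrees/s): [136.94, 136.94, 159.86, 180, 180, 180].

INTERFACE

Orientations are given as [roll, pitch, yaw] about the fixed x, y, z axes, in that order (R = Rz(yaw) Ry(pitch) Rx(roll)).
In Python, from bench import sense, optics, r gives the robot as it stands.
- The arm moves only by the tool servo_tool, never from a script. Its argument "plan" is a list that holds one entry, the list of rows, each a list of 5 numbers: the shift along the world's x, y, z in m, then the turn about the world's z in degrees, then the finger opening in m, from 0 to 0.0854. A call has 1 to 10 rows; each row shifts and turns the commanded pose from where the row before left it; what a row does not reach is not made up. A row lasts 1/10 s, in which the tool goes at most 50 mm and 8.59 degrees, less where a joint would pass 70% of its speed; a pose out of reach is approached as far as the arm can. A call is refused whole if a number of a shift passes 0.05 or a number of a turn 8.59, either way. A call with a gripper value outside its range is refused whole. The fingers move at their own pace and stop on an object; "force" is the grip in N (left out, the last holds). Time passes only in rows, so rows that do not move let the fingers close. It gives the time, the measured TCP pose, the force, the opening and the grip force at its end, in the units of the state.
- sense(): the state, without advancing time (a new reading comes with each control period).
- optics.snapshot(name): name is "scene" or "top" or "wrist"; returns a dict with "frame" (480x640x3 uint8, blue, green, red), "fx", "fy", "cx", "cy" (pixels), "dist_coeffs" ([k1, k2, p1, p2, k3] as OpenCV has them; the pictures are not rectified), "cam_to_world" (4x4, takes a point from camera to world coordinates). Camera axes: x right, y down, z forward; pixel columns grow to the right and rows downward; lengths in mm; the calibration is good to about 2 mm. A picture is of the moment at which its call begins. There is no depth.
- r.hand_in(): hands the job in; it is judged then, once.
The state is a dict: "time": time; "joint_pos": joint angles; "qd": joint speeds; "joint_efforts": joint torques, N m; "tool_pos": TCP position; "tcp_rot": TCP orientation; "ft_force": force on the tool from outside, world axes, zero at the start; "wrist_torque": the same for the moment, N m; "finger_gap": finger opening in mm; "grip_force": force on a finger pad.
Only numpy, scipy, OpenCV 4.12 (cv2) and the standard library are available. Lean on these libraries where they do the work, as an engineer would, in place of code of your own. Each camera call takes 0.05 s, during which the arm holds its last target. There are 200 camera calls.

TASK

Pick up the vial carousel that has the straight flat fin on its hub, turn it until the slot under its hub lines up with the steel tongue on the sampler drive, and lower it over the tongue, centred, until it sits fully home and level on the drive plate; then let go. Set it down, do not drop it, and leave the other carousel (round knob) where it lies.

Things in the scene. Friction and masses are not known exactly. Their poses are not given: they have to be found in the camera images.
- carousel: Loose 0.2-0.5 kg carousel: grey disc, diameter 120, 24 to 34 above its underside, 8 empty wells. On top an aluminium fin 16 thick (y), 56 long (x), 34 to 80 high: grip it across the 16. Below, two feet 24 tall, 64 long (x), 17 wide leave a slot 30 wide, 24 deep, open-ended, along x like the fin. Half a turn fits too. Starts over 35 deg out of line. Origin: centre of underside, z up. All mm.
- round_carousel: Another loose carousel of the same size, height and materials, but with a round knob 36 mm in diameter instead of the fin, and a solid round foot 64 mm in diameter with no slot: it does not fit this drive. Leave it. Origin: centre of the underside.
- drive: Sampler drive, a white box 140 x 140 x 52 mm tall fixed to the bench, shaft locked. On top a dark steel plate 116 mm in diameter, face 60 mm above the bench; across its centre stands a steel tongue 50 mm long (drive's x), 10 mm thick (y), 18 mm tall (top at 78 mm), top edges narrowed. Origin: centre of the underside at bench height; x along the tongue, z up.
- drive_seat (a point): Centre of the drive plate's upper face (60 mm above the drive's origin), at the foot of the tongue, in the drive's axes: x along the tongue. A seated carousel has its origin here, its x along the tongue either way round.
Things that resemble listed ones, but are neither listed nor needed, are in the scene too. Leave any green look-alike of the carousel alone.

How it is judged (in metres and radians):
On the way:
1. the finned carousel is lifted clear, higher than the drive plate (height (world z) of carousel above 0.07 m), for 0.1 s.
At the end, for the whole second after the job is handed in: The finned carousel lies still on the drive plate: its underside within 6 mm of the plate's face, its centre within 18 mm of the plate's centre, its slot along the tongue within 25 degrees (either way round), level within 6 degrees; the round-knobbed carousel is within 30 mm of where it lay (z of carousel in the frame of drive_seat between -0.006 and 0.006 m and horizontal distance between carousel and drive_seat below 0.018 m and angle between the x axis of carousel and the x axis of drive_seat, either way round below 0.44 rad and angle between carousel's own z axis and vertical below 0.1 rad and linear speed of carousel below 0.02 m/s and distance of round_carousel from where it was at the start of the episode below 0.03 m); the robot touches nothing.
It fails at once if the finned carousel is dropped (falls faster than 0.7 m/s, about 25 mm, with no finger holding it) (linear speed of carousel above 0.7 m/s and contact force between the fingers and carousel below 0.1 N).
It fails at once if the round-knobbed carousel is moved more than 30 mm (distance of round_carousel from where it was at the start of the episode above 0.03 m).
It also fails if it takes over 42 s, if anything falls off the work surface, if the arm or the gripper's body presses on something with over 40 N, if the wrist force passes 120 N, or if a joint passes its speed limit or range.

## Working session

There is one attempt and no reset: what is moved stays moved. The work goes in short steps, Python scripts to look and compute and a tool call to move; the robot and the scene stay as the last step left them, time stands still between calls to the robot, and variables do not carry over. Pictures are saved under pics/ and viewed, at most 10 in all, crops included, and the job is handed in when it is done.

Besides the shell and the picture viewer there is one more tool, called after "Call:" as name([rows], argument=value, ...), one row to a line, values as JSON. servo_tool: Moves the arm, as the interface text tells. Its arguments: {"type":"object","properties":{"plan":{"type":"array"},"force":{"type":"number"}},"required":["plan"]}

```bash
mkdir -p pics
cat > h.py <<'E'
import numpy as np, cv2
from bench import sense, optics, r
def snap(n):
    s=optics.snapshot(n); np.savez(f'pics/{n}.npz',**{k:np.array(v) for k,v in s.items()}); cv2.imwrite(f'pics/{n}_raw.png',s['frame']); return s
def load(n): return dict(np.load(f'pics/{n}.npz'))
def ray(s,uv):
    K=np.array([[s['fx'],0,s['cx']],[0,s['fy'],s['cy']],[0,0,1.]])
    p=cv2.undistortPoints(np.array(uv,float).reshape(-1,1,2),K,np.array(s['dist_coeffs'],float)).reshape(-1,2)
    T=np.array(s['cam_to_world']); d=np.c_[p,np.ones(len(p))]@T[:3,:3].T
    return T[:3,3],d
def onz(s,uv,z):
    o,d=ray(s,uv); return o+d*((z-o[2])/d[:,2])[:,None]
def proj(s,P):
    T=np.linalg.inv(np.array(s['cam_to_world'])); K=np.array([[s['fx'],0,s['cx']],[0,s['fy'],s['cy']],[0,0,1.]])
    return cv2.projectPoints(np.array(P,float).reshape(-1,1,3),cv2.Rodrigues(T[:3,:3])[0],T[:3,3],K,np.array(s['dist_coeffs'],float))[0].reshape(-1,2)
E
python3 - <<'E'
from h import *
for n in('top','scene'):
    s=snap(n); print(n,np.round(s['cam_to_world'],2).tolist(),s['fx'])
st=sense(); print(st['time'],st['tool_pos'],st['tcp_rot'],st['finger_gap'])
E
```

```text
top [[-0.03, -0.99, 0.14, 373.38], [-1.0, 0.03, 0.0, -34.18], [-0.01, -0.14, -0.99, 1124.42], [0.0, 0.0, 0.0, 1.0]] 465.6345415213469
scene [[-0.42, 0.63, -0.66, 1131.49], [0.91, 0.28, -0.32, 273.28], [-0.01, -0.73, -0.69, 701.01], [0.0, 0.0, 0.0, 1.0]] 440.51182696337054
0.1 [ 193.097449   -567.66564802  302.92195177] [-1.79901113e+02 -7.41967088e-03  1.87803428e+01] 85.49194222216572
```

View pics/top_raw.png

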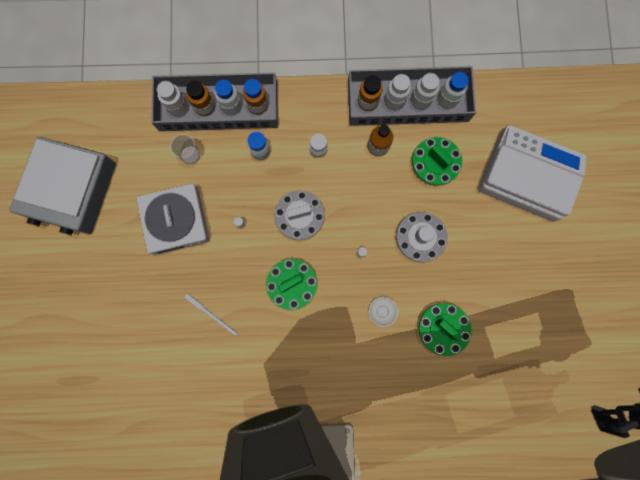

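View pics/scene_raw.png

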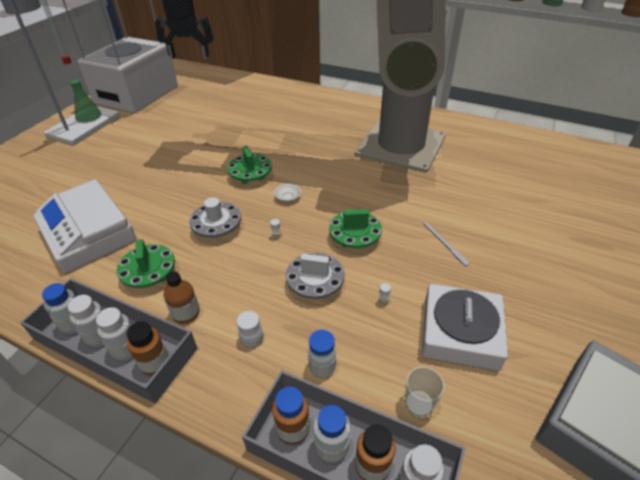

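Top view: the grey carousel with a flat fin is at (299,215) and the grey one with a round knob at (422,237). Green look-alikes are at (437,160), (292,284) and (445,328), and the drive with its tongue is at (170,217). Only (299,215) is both grey and finned, so it fits; I'll confirm it in an enlarged crop while measuring.

Run:
```python
from h import *
s=load('top'); f=s['frame']
c=cv2.resize(f[160:270,120:350],None,fx=3.4,fy=3.4,interpolation=cv2.INTER_CUBIC); cv2.imwrite('pics/crop1.png',c)
hsv=cv2.cvtColor(f,cv2.COLOR_BGR2HSV)
def comps(mask,x0,y0,x1,y1,n,minA=15):
    m=np.zeros_like(mask); m[y0:y1,x0:x1]=mask[y0:y1,x0:x1]
    cs,_=cv2.findContours(m,cv2.RETR_EXTERNAL,cv2.CHAIN_APPROX_NONE)
    for k in sorted(cs,key=cv2.contourArea)[::-1][:4]:
        if cv2.contourArea(k)>minA: print(n,round(cv2.contourArea(k)),[np.round(v,1) for v in cv2.minAreaRect(k)])
    return max(cs,key=cv2.contourArea)
S,V=hsv[...,1],hsv[...,2]
low=((S<60)*255).astype(np.uint8)
k=comps(low,265,180,335,250,'disc'); (u,v),_,_=cv2.fitEllipse(k); print('disc ell',u,v,cv2.fitEllipse(k)[1],onz(s,[(u,v)],30))
k=comps(low,365-0,205,455,270,'round')
dark=((V<110)&(S<90)).astype(np.uint8)*255
k=comps(dark,135,180,210,255,'plate'); e=cv2.fitEllipse(cv2.convexHull(k)); print('plate ell',e,onz(s,[e[0]],60))
br=((V>120)&(S<60)).astype(np.uint8)*255
comps(br,150,195,190,238,'tongue')
print('V disc',V[205:226:3,280:320:4])
```

```text
disc 1857 [array([299. , 214.5]), array([49., 48.]), np.float64(90.0)]
disc ell 299.04290771484375 214.6814422607422 (48.40276336669922, 48.86911392211914) [[593.11129442   1.18460738  30.        ]]
round 1940 [array([421.5, 236.5]), array([49., 51.]), np.float64(90.0)]
plate 1817 [array([169.5, 217. ]), array([47.4, 48.8]), np.float64(45.0)]
plate 224 [array([190.4, 230.3]), array([40.1, 79.6]), np.float64(32.7)]
plate ell ((169.51869201660156, 217.00863647460938), (47.66176986694336, 49.8759651184082), 68.06851196289062) [[590.351078   301.34643395  60.        ]]
tongue 60 [array([166.7, 215.4]), array([21.4,  3.9]), np.float64(78.7)]
tongue 24 [array([154. , 198.5]), array([7., 8.]), np.float64(90.0)]
tongue 19 [array([185.5, 198. ]), array([6., 7.]), np.float64(90.0)]
V disc [[125 125 139 167 167 166 162 159 117 100]
 [117 127 164 159 158 166 167 166 134 127]
 [ 37 132 165 167 166 166 165 141 140 126]
 [ 54 140 165 165 146  91  77  90 164 121]
 [130 131 110  81  84 128 163 167 157  64]
 [127 128 158 155 167 166 167 167 142 133]
 [130 103 146 167 167 167 167 165 128 129]]
```

View pics/crop1.png

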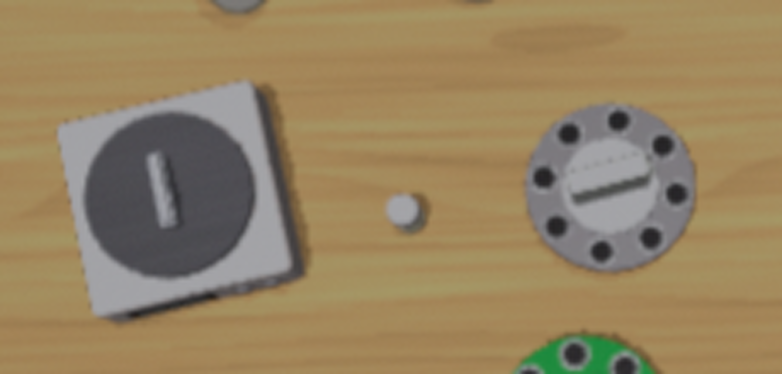

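The crop shows a grey disc with a straight fin at crop (610,188), and the tongue at crop (162,190). By eye the fin lies at about 103° and the tongue at about 10.5° in world axes, so there's roughly 87–93° to turn. Moving above it.

Call:
servo_tool([
  [[0.029,0.041,0,8.4,0.085],[0.029,0.041,0,8.4,0.085],[0.029,0.041,0,8.4,0.085],[0.029,0.041,0,8.4,0.085],[0.029,0.041,0,8.4,0.085],[0.029,0.041,0,8.4,0.085],[0.029,0.041,0,8.4,0.085],[0.029,0.041,0,8.4,0.085],[0.029,0.041,0,8.4,0.085],[0.029,0.041,0,8.4,0.085]],
])

```text
time: 1.1
tool_pos: [482.6, -157.8, 303.7]
tcp_rot: [-180.0, -0.0, 103.1]
ft_force: [1.0, -1.3, 0.2]
finger_gap: 85.2
grip_force: 0.0
```

Call:
servo_tool([
  [[0.029,0.04,0,0,0.085],[0.029,0.04,0,0,0.085],[0.029,0.04,0,0,0.085],[0.023,0.039,0,0,0.085],[0,0,0,0,0.085],[0,0,0,0,0.085]],
])

```text
time: 1.7
tool_pos: [591.9, 0.2, 302.9]
tcp_rot: [-179.9, -0.0, 102.9]
ft_force: [-0.1, -0.7, -0.1]
finger_gap: 84.7
grip_force: 0.0
```

Run:
```python
from h import *
s=snap('wrist'); st=sense(); print(st['time'],st['tool_pos'],st['tcp_rot'],st['joint_pos']); print(np.round(s['cam_to_world'],2).tolist(),s['fx'])
print(proj(s,[(593,1,30),(593,1,80)]))
```

```text
1.75 [591.56624968  -0.89200055 303.19683733] [-1.79913547e+02  4.06357463e-03  1.02825822e+02] [-5.03647958e+00  6.25475907e+00  8.66543223e+01 -3.04224107e-02
  8.71719580e+01 -1.78607761e+01]
[[0.97, 0.21, 0.06, 574.14], [0.22, -0.93, -0.28, 71.66], [-0.0, 0.29, -0.96, 371.86], [0.0, 0.0, 0.0, 1.0]] 380.0904644245603
[[327.5827202  209.7133795 ]
 [328.03407831 222.97052123]]
```

View pics/wrist_raw.png

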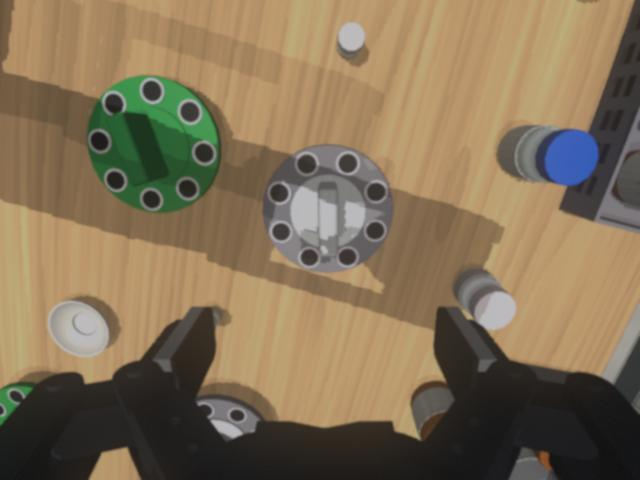

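The wrist view shows the grey fin at (328,215), nearly parallel to the image's vertical. Its disc centre, (328,208), agrees with the projected (327.6,209.7). The estimate holds: (593,1), about 103°. Descending and gripping.

Call:
servo_tool([
  [[0.001,0.001,-0.04,0,0.085],[0,0,-0.045,0,0.07],[0,0,-0.04,0,0.06],[0,0,-0.03,0,0.06],[0,0,-0.02,0,0.06],[0,0,-0.012,0,0.06],[0,0,0,0,0.06]],
], force=60)

```text
time: 2.45
tool_pos: [591.4, -1.0, 115.2]
tcp_rot: [-179.8, -0.0, 102.7]
ft_force: [-0.4, -0.5, -0.4]
finger_gap: 59.6
grip_force: 0.0
```

Call:
servo_tool([
  [[0,0,0,0,0.03],[0,0,0,0,0.02],[0,0,0,0,0.012],[0,0,0,0,0.01],[0,0,0,0,0.01],[0,0,0,0,0.01],[0,0,0,0,0.01],[0,0,0,0,0.01]],
], force=60)

```text
time: 3.25
tool_pos: [594.1, 0.0, 118.7]
tcp_rot: [179.9, 0.1, 102.8]
ft_force: [0.2, -1.7, 6.6]
finger_gap: 15.3
grip_force: 60.3
```

Call:
servo_tool([
  [[0,0,0.01,0,0.01],[0,0,0.02,0,0.01],[0,0,0.03,0,0.01],[0,0,0.03,0,0.01],[0,0,0.02,0,0.01],[0,0,0,0,0.01],[0,0,0,0,0.01]],
])

```text
time: 3.95
tool_pos: [592.7, 0.3, 226.5]
tcp_rot: [-180.0, -0.0, 102.8]
ft_force: [0.1, 0.0, -4.3]
finger_gap: 15.1
grip_force: 59.1
```

Call:
servo_tool([
  [[0,0.01,0,4,0.01],[0,0.02,0,8,0.01],[0,0.02,0,8,0.01],[0,0.02,0,8,0.01],[0,0.02,0,8,0.01],[0,0.02,0,8,0.01],[0,0.02,0,8,0.01],[0,0.02,0,8,0.01],[0,0.02,0,8,0.01],[0,0.02,0,8,0.01]],
])

```text
time: 4.95
tool_pos: [591.5, 190.7, 223.8]
tcp_rot: [-179.9, -0.3, 179.1]
ft_force: [-0.2, -0.8, -4.7]
finger_gap: 15.2
grip_force: 58.9
```

Run:
```python
from h import *
s=snap('wrist'); st=sense(); print(st['time'],st['tool_pos'],st['tcp_rot'],st['joint_pos'],st['finger_gap'],st['grip_force'],st['ft_force'])
t=snap('top')
cv2.imwrite('pics/pair.png',np.hstack([cv2.resize(s['frame'],(533,400)),cv2.resize(t['frame'][160:280,130:210],(267,400))]))
print(proj(s,[(590,301,60),(590,301,78)]))
```

```text
5.0 [591.18532718 193.67707922 223.88800869] [179.94222466  -0.25445201 179.70538477] [ 13.36355944  13.7842939   86.61543827   0.11807867  79.83390329
 -76.36277517] 15.147746870872613 59.07155156135559 [-1.82895156  1.680796   -2.86603767]
[[495.2097594  244.38285594]
 [507.82702176 253.12849699]]
```

View pics/pair.png

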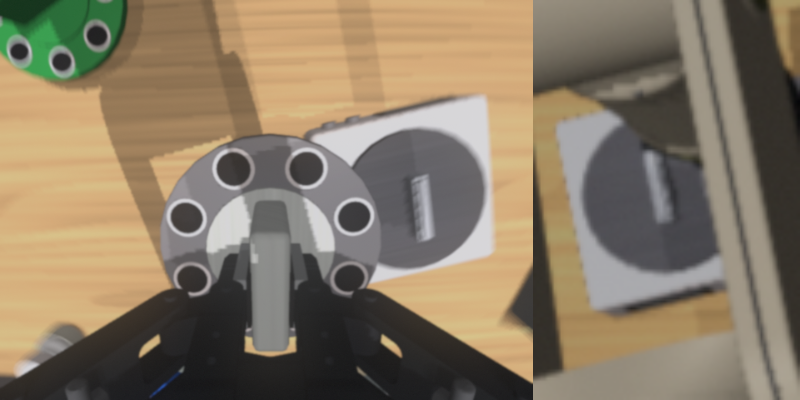

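The disc hangs level in the grip, with the fin at wrist (271,275 scaled). The plate is to its right, with the tongue at scaled (422,208). Next I measure the tongue's ends and the held disc's rim from this picture.

Run:
```python
from h import *
s=load('wrist'); f=s['frame']; g=cv2.cvtColor(f,cv2.COLOR_BGR2GRAY); hsv=cv2.cvtColor(f,cv2.COLOR_BGR2HSV)
# tongue
m=np.zeros_like(g); roi=(slice(195,300),slice(475,540)); m[roi]=(g[roi]>125)*255
cs,_=cv2.findContours(m,cv2.RETR_EXTERNAL,cv2.CHAIN_APPROX_NONE); k=max(cs,key=cv2.contourArea)
b=cv2.boxPoints(cv2.minAreaRect(k)); print('tongue',cv2.contourArea(k),cv2.minAreaRect(k))
P=onz(s,b,78); 
e=sorted([(np.linalg.norm(P[i]-P[(i+1)%4]),i) for i in range(4)]); print('sides',[round(x[0],1) for x in e])
d=P[(e[-1][1]+1)%4]-P[e[-1][1]]; print('angle',np.degrees(np.arctan2(d[1],d[0]))%180,'centre@78',P.mean(0))
# plate: dark pixels right of the disc, hull edge points on right side
dk=((g<120)&(hsv[...,1]<70)).astype(np.uint8)*255; dk[:, :470]=0; dk[:140]=0; dk[330:]=0; dk[:,595:]=0
cs,_=cv2.findContours(dk,cv2.RETR_EXTERNAL,cv2.CHAIN_APPROX_NONE); k=max(cs,key=cv2.contourArea).reshape(-1,2)
k=k[(k[:,0]>490)&((k[:,1]<215)|(k[:,1]>285)|(k[:,0]>545))]
Q=onz(s,k,60)[:,:2]
def circ(Q):
    A=np.c_[2*Q,np.ones(len(Q))]; x=np.linalg.lstsq(A,(Q**2).sum(1),rcond=None)[0]; return x[:2],np.sqrt(x[2]+x[0]**2+x[1]**2)
print('plate',circ(Q),len(Q))
# held disc upper rim
st=sense(); z=st['tool_pos'][2]-116+34; print('disc top z',z)
pts=[]
low=(hsv[...,1]<50).astype(np.uint8)
for u in range(225,430,8):
    col=np.where(low[150:260,u]>0)[0]
    if len(col): pts.append((u,150+col[0]))
pts=np.array(pts); print(pts.tolist())
print('disc',circ(onz(s,pts,z)[:,:2]))
```

```text
tongue 1220.5 ((508.32574462890625, 249.19186401367188), (79.60250091552734, 20.889429092407227), 84.95755004882812)
sides [np.float64(12.4), np.float64(13.3), np.float64(51.5), np.float64(51.7)]
angle 12.427639249306699 centre@78 [588.33060313 301.26332513  78.        ]
plate (array([590.02731899, 301.76531472]), np.float64(55.806357496034884)) 246
disc top z 141.94058212362756
[[225, 205], [233, 196], [241, 190], [249, 185], [257, 179], [265, 175], [273, 172], [281, 169], [289, 166], [297, 164], [305, 163], [313, 162], [321, 162], [329, 162], [337, 163], [345, 164], [353, 164], [361, 167], [369, 159], [377, 155], [385, 153], [393, 150], [401, 150], [409, 150], [417, 150], [425, 150]]
disc (array([611.98424737, 206.49747271]), np.float64(85.97166956997302))
```

Tongue: 51 × 13 mm, so the size fits. Centre is about (590,301.5), angle 11–12°. The disc fit was spoiled by shadow pixels past u=361, so I'll redo it with clean points only.

Run:
```python
from h import *
s=load('wrist')
pts=[[225,205],[233,196],[241,190],[249,185],[257,179],[265,175],[273,172],[281,169],[289,166],[297,164],[305,163],[313,162],[321,162],[329,162],[337,163],[345,164],[353,164],[361,167]]
for z in (139,142):
    Q=onz(s,pts,z)[:,:2]; A=np.c_[2*Q,np.ones(len(Q))]
    x=np.linalg.lstsq(A,(Q**2).sum(1),rcond=None)[0]; print(z,x[:2],np.sqrt(x[2]+x[:2]@x[:2]))
    c=Q.mean(0)
    from scipy.optimize import least_squares
    print('r=60:',least_squares(lambda p:np.hypot(*(Q-p).T)-60,[591,194]).x)
# box orientation from top image, top face z=52
t=load('top'); 
b=np.array([[58,128],[252,81],[291,270],[100,318]])/3.4+[120,160]
P=onz(t,b,52); d=np.roll(P,-1,0)-P; print(np.degrees(np.arctan2(d[:,1],d[:,0]))%90,np.linalg.norm(d,axis=1),P.mean(0))
```

```text
139 [586.14352721 189.95247387] 56.67274100602279
r=60: [589.52755394 190.78987813]
142 [584.7885101  189.97854508] 55.56881636369479
r=60: [589.29114532 191.09311765]
[12.52405747 11.65898712 12.71991364 13.38531122] [136.97923423 136.64007955 132.85637011 137.09414044] [588.6314003  298.96505636  52.        ]
```

Call:
servo_tool([
  [[0,0.015,0,2,0.01],[0,0.02,0,3,0.01],[0,0.025,0,3,0.01],[0,0.02,0,3,0.01],[0,0.02,0,2,0.01],[0,0.01,0,0,0.01],[0,0,0,0,0.01],[0,0,0,0,0.01],[0,0,0,0,0.01]],
])

```text
time: 5.95
tool_pos: [593.1, 299.3, 226.8]
tcp_rot: [-180.0, -0.0, -168.3]
ft_force: [0.4, -1.0, -2.8]
finger_gap: 15.6
grip_force: 59.2
```

Run:
```python
from h import *
s=snap('scene'); a=[sense()]; 
st=a[0]; print(st['time'],st['tool_pos'],st['tcp_rot'],st['ft_force'])
w=snap('wrist')
cv2.imwrite('pics/over.png',np.hstack([cv2.resize(s['frame'][220:400,380:540],(400,450)),cv2.resize(w['frame'],(400,300))[:, :].copy() if 0 else cv2.copyMakeBorder(cv2.resize(w['frame'],(400,300)),0,150,0,0,cv2.BORDER_CONSTANT)]))
```

```text
6.0 [593.13246306 299.23132713 226.89276001] [-1.79979146e+02 -6.17041900e-03 -1.68293442e+02] [-0.98087216  0.11531955 -2.81098757]
```

View pics/over.png

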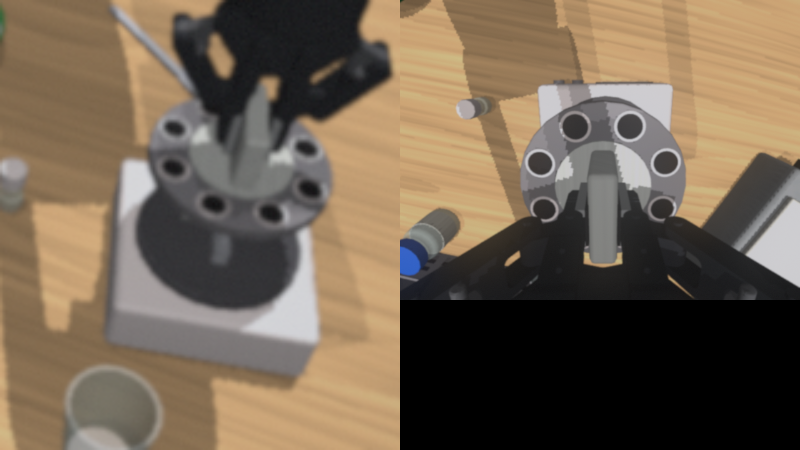

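The wrist view shows the disc centred over the box (at 603 of 540–672, in picture pixels) and square to it. In the scene view the tongue is directly under the disc. Lowering.

Call:
servo_tool([
  [[-0.002,0.002,-0.01,0,0.01],[0,0,-0.012,0,0.01],[0,0,-0.01,0,0.01],[0,0,-0.006,0,0.01],[0,0,-0.004,0,0.01],[0,0,-0.003,0,0.01],[0,0,0,0,0.01],[0,0,0,0,0.01]],
])

```text
time: 6.85
tool_pos: [591.2, 302.3, 182.3]
tcp_rot: [180.0, 0.0, -168.2]
ft_force: [0.7, 0.3, -2.9]
finger_gap: 15.5
grip_force: 59.3
```

Call:
servo_tool([
  [[0,0,-0.001,0,0.01],[0,0,-0.001,0,0.01],[0,0,-0.001,0,0.01],[0,0,0,0,0.01],[0,0,0,0,0.01]],
])

```text
time: 7.35
tool_pos: [590.9, 302.1, 178.9]
tcp_rot: [-180.0, -0.0, -168.2]
ft_force: [-0.7, -0.3, -3.4]
finger_gap: 15.5
grip_force: 59.3
```

Call:
servo_tool([
  [[0,0,-0.001,0,0.01],[0,0,-0.001,0,0.01],[0,0,0,0,0.01],[0,0,0,0,0.01]],
])

```text
time: 7.75
tool_pos: [591.0, 302.3, 178.7]
tcp_rot: [180.0, 0.0, -168.2]
ft_force: [-4.9, -2.5, 8.1]
finger_gap: 14.9
grip_force: 60.9
```

Contact came at TCP z 178.7, which is 60 mm above the grasp height of 118.7. It's home, so I release and withdraw.

Call:
servo_tool([
  [[0,0,0,0,0.02],[0,0,0,0,0.03],[0,0,0,0,0.045],[0,0,0,0,0.06],[0,0,0,0,0.06],[0,0,0,0,0.06]],
])

```text
time: 8.35
tool_pos: [590.9, 302.2, 176.8]
tcp_rot: [-180.0, -0.0, -168.2]
ft_force: [-0.5, 0.1, 0.6]
finger_gap: 59.7
grip_force: 0.0
```

Call:
servo_tool([
  [[0,0,0.01,0,0.06],[0,0,0.02,0,0.06],[0,0,0.03,0,0.06],[0,0,0.03,0,0.06],[0,0,0.03,0,0.06],[-0.02,0,0.02,0,0.06],[-0.04,-0.02,0,0,0.06],[-0.04,-0.03,0,0,0.06],[-0.04,-0.03,0,0,0.06],[0,0,0,0,0.06]],
])

```text
time: 9.35
tool_pos: [445.6, 219.3, 315.7]
tcp_rot: [-179.9, -0.2, -168.2]
ft_force: [0.6, -0.4, 0.3]
finger_gap: 60.5
grip_force: 0.0
```

Run:
```python
from h import *
s=snap('scene'); t=snap('top'); st=sense(); print(st['time'],st['tool_pos'],st['ft_force'],st['finger_gap'])
cv2.imwrite('pics/end.png',np.hstack([cv2.resize(s['frame'][250:380,400:530],(400,400),interpolation=3),cv2.resize(t['frame'][165:265,120:220],(400,400),interpolation=3)]))
for n,i in(('scene',s),('top',t)): print(n,proj(i,[(590,301.5,94),(590,301.5,140)]))
```

```text
9.45 [450.31884796 221.74259615 318.06587977] [0.30559977 0.72261078 0.52022997] 60.08280191800453
scene [[471.15996108 300.8861367 ]
 [477.28645473 283.57977372]]
top [[164.71676631 214.27488584]
 [157.8035214  210.06360366]]
```

View pics/end.png

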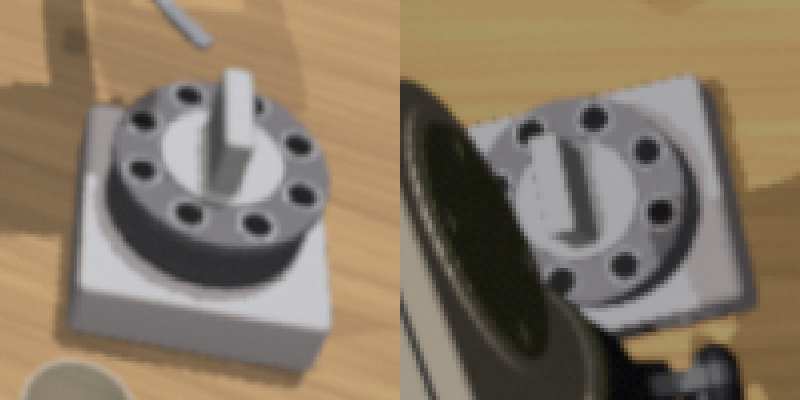

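The end view shows the carousel level on the drive plate and the fin along the tongue. Disc centre is at scene (472,303) against (471,301) expected, and at top y≈214 as expected. The gripper is clear, so I hand in.

```bash
python3 -c "
from bench import r; print(r.hand_in())"
```

```text
the job is handed in; nothing more can be done
None
```

The finned carousel is seated level on the sampler drive with its slot over the tongue, released and handed in at about 9.5 s; I never went near the round-knobbed one, and the hand-in gave no verdict.

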